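Shut the air valve bank in order

ROBOT

A 7-joint arm with a two-finger parallel gripper is mounted at the origin on a cart in front of the work surface, level with it; the furniture and walls round the work are solid. World frame = base frame: x ahead of the robot, y to its left, z up, the work surface at z = 0. Lengths are in m, angles in rad, forces in N, time in s.
With the tool pointing down it reaches from about 0.4 to 0.85 m from the base axis. Payload 4.5 kg.
Tool frame: the origin (TCP) lies at the very end of the fingers, on their centre line; the grasp point (between the pads) lies 19 mm behind it; z points along the fingers, y is the direction in which the jaws open and shut (so a half turn about z gives the same grasp; the last joint's range is limited). The gripper opens to 88 mm and grips with 3 to 60 N. Pads are 18 mm wide; open, the fingers measure 123 mm over their backs; the gripper's body (75 mm by 187 mm) begins 45 mm behind the grasp point.
Start: joints at [-1.228, 0.689, -0.195, 1.565, 0.157, 0.902, -0.215], TCP at [0.19, 0.595, 0.239] pointing down, gripper open.
Joint ranges: [-3.01, 3.01], [-0.46, 2.08], [-1.47, 1.51], [0.13, 2.56], [-1, 4.14], [0.04, 2.09], [-2.66, 2.66]. Speed limits (rad/s): [2.57, 2.57, 3.14, 3.14, 3.14, 3.14, 3.14].

INTERFACE

Orientations are given as a unit quaternion [w, x, y, z].
In Python, from plant import manip, camera, finder gives the robot as it stands. The module is installed in compiled form; this text tells all that it offers.
- The arm moves only by the tool drive_tool, never from a script. Its argument "commands" is a list that holds one entry, the list of rows, each a list of 7 numbers: the shift along the tool's x, y, z in cm, then the turn, a rotation vector about the tool's x, y, z in degrees, then the gripper's target within -1 to 1 (fully open at 1, half-way at 0, shut at -1). In form: [[[dx, dy, dz, rx, ry, rz, grip], ...]]. A call has 1 to 20 rows; each row shifts and turns the commanded pose from where the row before left it, along the tool's axes as they then stand; what a row does not reach is not made up. A row lasts 1/8 s, in which the tool goes at most 62.5 mm and 10.7 degrees, less where a joint would pass 70% of its speed; a pose out of reach is approached as far as the arm can. A call is refused whole if a number of a shift passes 6.25 or a number of a turn 10.7, either way. A call with a gripper value outside its range is refused whole. The fingers move at their own pace and stop on an object; "grip_force" is the grip in N (left out, the last holds). Time passes only in rows, so rows that do not move let the fingers close. It gives the time, the measured TCP pose, the force and the opening at its end, in the units of the state.
- manip.get_state(): the state, without advancing time (a new reading comes with each control period).
- camera(name): name is "scene" or "top"; returns a dict with "color" (420x560x3 uint8, red, green, blue), "fx", "fy", "cx", "cy" (pixels), "rvec" (rotation vector, rad) and "tvec" (3), from world to camera coordinates, as OpenCV has them. Camera axes: x right, y down, z forward; pixel columns grow to the right and rows downward; lengths in m; the calibration is good to about 2 mm. A picture is of the moment at which its call begins. There is no depth.
- manip.sign_off(): hands the job in, once; it reports no verdict.
Trained networks look in a picture, given as the dict that the camera call returned (one of the last four; its "shot" number tells which), for a name from the list of things; names that differ only in an ending like _2 or _b are one class to them, and where a whole thing is asked for, a point or a joint stands for the part that bears it (a point fixed in the world has none). Each returns a list of dicts, best first, with "score" (0 to 1); they miss things now and then, are a little off and sometimes report something else, mostly with a low value. They report only what shows in the picture. A call takes as long as a camera call.
- finder.spot_in(target, picture): "position" ([row, column] in pixels, amid what is visible of it).
- finder.pinpoint(target, picture): "position" ([row, column] in pixels: a listed point, or the origin of a listed thing).
The state is a dict: "clock": time; "joints": joint angles; "dq": joint speeds; "effort": joint torques, N m; "eef_pos": TCP position; "orientation": TCP orientation; "ft_force": force on the tool from outside, world axes, zero at the start; "torque": the same for the moment, N m; "width": finger opening in m.
Only numpy, scipy, OpenCV 4.12 (cv2) and the standard library are available. Lean on these libraries where they do the work, as an engineer would, in place of code of your own. Each camera call takes 0.05 s, during which the arm holds its last target.

TASK

Shut the air valve bank on the bench before its hoses are connected: with a fingertip, press its three round push-knobs fully down one after another, the smallest first, then the middle-sized one, and the largest (the main supply) last. Press each one gently, do not pull any knob up, and leave the loose parts around the bank standing where they are.

Things in the scene. Friction and masses are not known exactly. Their poses are not given: they have to be found in the camera images.
- bank: dark steel mounting plate of the air valve bank, 100 (x) x 270 (y) x 12 mm, fixed to the bench; origin at the centre of its underside on the bench top, its y axis along the row of valves. It carries three equal aluminium valve blocks, 60x60x36 mm, 78 mm apart in a row along its y axis, centred on it; which valve stands at which of the three places varies. Each block bears one black push-knob at the middle of its top.
- valve_small: aluminium valve block 60x60x36 mm that carries the 20 mm push-knob, fixed on the plate; origin at the centre of its underside, 12 mm above the bench, straight below its knob. A brass stub looks to the front, a fitting to the back
- top_small (a point): centre of the top face of the smallest push-knob, a flat round black head 20 mm in diameter and 12 mm thick on a steel stem, pressed straight down; 80 mm above the bench at joint value 0, 68 mm when fully down
- knob_small (a joint): travel of the 20 mm push-knob in m: 0 is the normal raised position, 0.012 fully down (head resting on the steel collar below it, a hard stop), negative is pulled up (to -0.005). It starts between 0 and 0.003. It resists with about 4 N of friction plus 25 N per m/s, has no spring and stays where it is left
- valve_medium: aluminium valve block 60x60x36 mm that carries the 32 mm push-knob, fixed on the plate; origin at the centre of its underside, 12 mm above the bench, straight below its knob. A brass stub looks to the front, a fitting to the back
- top_medium (a point): centre of the top face of the middle-sized push-knob, a flat round black head 32 mm in diameter and 12 mm thick on a steel stem, pressed straight down; 80 mm above the bench at joint value 0, 68 mm when fully down
- knob_medium (a joint): travel of the 32 mm push-knob in m: 0 is the normal raised position, 0.012 fully down (head resting on the steel collar below it, a hard stop), negative is pulled up (to -0.005). It starts between 0 and 0.003. It resists with about 4 N of friction plus 25 N per m/s, has no spring and stays where it is left
- valve_large: aluminium valve block 60x60x36 mm that carries the 46 mm push-knob, fixed on the plate; origin at the centre of its underside, 12 mm above the bench, straight below its knob. A brass stub looks to the front, a fitting to the back
- top_large (a point): centre of the top face of the largest push-knob, a flat round black head 46 mm in diameter and 12 mm thick on a steel stem, pressed straight down; 80 mm above the bench at joint value 0, 68 mm when fully down
- knob_large (a joint): travel of the 46 mm push-knob in m: 0 is the normal raised position, 0.012 fully down (head resting on the steel collar below it, a hard stop), negative is pulled up (to -0.005). It starts between 0 and 0.003. It resists with about 4 N of friction plus 25 N per m/s, has no spring and stays where it is left
- guide_bush_1: bystander, loose: plain grey shouldered guide bush, 39 mm across, 46 mm tall, standing on its flange; origin at the centre of its underside. Not to be moved
- core_insert_1: bystander, loose: grey steel core insert, a stepped block 44x60x38 mm; origin at the centre of its underside. Not to be moved
- die_spring_2: bystander, loose: short coil die spring, 22 mm across, 42 mm tall, standing on end; origin at the centre of its underside. Not to be moved
- eyebolt_1: bystander, loose: lifting eyebolt, 26x44x51 mm, standing on its collar, ring up; origin at the centre of its underside. Not to be moved

How it is judged:
On the way, in this order (a step that is already met when the one before it is completed fails the run):
1. the smallest knob is pressed down (value of joint knob_small above 0.008 m), for 0.2 s.
2. the middle-sized knob is pressed down (value of joint knob_medium above 0.008 m), for 0.2 s.
3. the largest knob is pressed down (value of joint knob_large above 0.008 m), for 0.2 s.
At the end, for the whole second after the job is handed in: all three knobs are down (more than 8 of their 12 mm of travel) and the four loose parts rest within 15 mm of where they started (value of joint each of knob_small, knob_medium, knob_large above 0.008 m and distance of each of guide_bush_1, core_insert_1, die_spring_2, eyebolt_1 from where it was at the start of the episode below 0.015 m and linear speed of each of guide_bush_1, core_insert_1, die_spring_2, eyebolt_1 below 0.02 m/s); the robot touches nothing.
It fails at once if the middle-sized knob is pressed before the smallest is down (value of joint knob_medium above 0.006 m and value of joint knob_small below 0.008 m).
It fails at once if the largest knob is pressed before the other two are down (value of joint knob_large above 0.006 m and value of joint any of knob_small, knob_medium below 0.008 m).
It fails at once if a knob is pulled up (value of joint any of knob_small, knob_medium, knob_large below -0.002 m).
It fails at once if a valve is pressed hard, with more than 35 N (contact force between any of the arm, the fingers and valve_small above 35 N or contact force between any of the arm, the fingers and valve_medium above 35 N or contact force between any of the arm, the fingers and valve_large above 35 N).
It fails at once if a loose part beside the bank is lifted or shifted by more than 15 mm, or tipped over (distance of any of guide_bush_1, core_insert_1, die_spring_2, eyebolt_1 from where it was at the start of the episode above 0.015 m or angle between any of guide_bush_1, core_insert_1, die_spring_2, eyebolt_1's own z axis and vertical above 0.4 rad).
It also fails if it takes over 45 s, if anything falls off the work surface, if the arm or the gripper's body presses on something with over 40 N, if the wrist force passes 120 N, or if a joint passes its speed limit or range.

## Working session

There is one attempt and no reset: what is moved stays moved. The work goes in short steps, Python scripts to look and compute and a tool call to move; the robot and the scene stay as the last step left them, time stands still between calls to the robot, and variables do not carry over. Pictures are saved under pics/ and viewed, and the job is handed in when it is done.

Besides the shell and the picture viewer there is one more tool, called after ">>>" in YAML: its name, and indented under it one key for each argument. drive_tool: Moves the arm, as the interface text tells. Its arguments: {"type":"object","properties":{"commands":{"type":"array"},"grip_force":{"type":"number"}},"required":["commands"]}

```bash
mkdir -p pics
cat > h.py <<'E'
import numpy as np, cv2
from plant import manip, camera, finder
def proj(c,p):
    K=np.array([[c['fx'],0,c['cx']],[0,c['fy'],c['cy']],[0,0,1.]])
    return cv2.projectPoints(np.array([p],float),np.array(c['rvec'],float),np.array(c['tvec'],float),K,None)[0].ravel()
def unproj(c,rc,z):
    R=cv2.Rodrigues(np.array(c['rvec'],float))[0];t=np.array(c['tvec'],float)
    d=R.T@np.array([(rc[1]-c['cx'])/c['fx'],(rc[0]-c['cy'])/c['fy'],1.]);o=-R.T@t
    return o+d*(z-o[2])/d[2]
E
python3 - <<'E'
from h import *
s=manip.get_state()
print(s['clock'],np.round(s['eef_pos'],4),np.round(s['orientation'],4),s['ft_force'],s['width'])
for n in('scene','top'):
    c=camera(n);cv2.imwrite(f'pics/{n}0.png',c['color'][:,:,::-1])
    for k,z in [('top_small',.0785),('top_medium',.0785),('top_large',.0785),('guide_bush_1',0),('core_insert_1',0),('die_spring_2',0),('eyebolt_1',0),('bank',0)]:
        for r in finder.pinpoint(k,c)[:2]:
            print(n,k,round(r['score'],2),np.round(r['position'],1),np.round(unproj(c,r['position'],z),4))
E
```

```text
0.0 [0.1898 0.5948 0.2379] [-1.000e-04  1.537e-01  9.881e-01 -9.000e-04] [ 0.18282219 -0.61307464 -0.62325731] 0.08831229088973884
scene top_small 0.55 [214.4 266.5] [ 0.5471 -0.1322  0.0785]
scene top_small 0.32 [235.1 263.6] [ 0.5078 -0.1536  0.0785]
scene top_medium 0.79 [253.6 342.4] [ 0.5481 -0.2836  0.0785]
scene top_medium 0.26 [234.7 301.7] [ 0.5438 -0.2073  0.0785]
scene top_large 0.68 [232. 299.] [ 0.5461 -0.2004  0.0785]
scene guide_bush_1 0.77 [291.2 221. ] [ 0.4128 -0.1251  0.    ]
scene guide_bush_1 0.54 [235.1 266.1] [ 0.5544 -0.1223  0.    ]
scene core_insert_1 0.86 [318.6 277.6] [ 0.4242 -0.2366  0.    ]
scene core_insert_1 0.26 [237.9 263.3] [ 0.5462 -0.1216  0.    ]
scene die_spring_2 0.47 [204.7 323.3] [ 0.6776 -0.1752  0.    ]
scene eyebolt_1 0.82 [217.4 341.2] [ 0.6691 -0.2206  0.    ]
scene bank 0.6 [259.3 303. ] [ 0.5468 -0.2097  0.    ]
top top_small 0.52 [229.1 276.2] [ 0.5389 -0.1268  0.0785]
top top_medium 0.53 [224.5 357.7] [ 0.5448 -0.2848  0.0785]
top top_medium 0.43 [291.4 273.8] [ 0.4198 -0.12    0.0785]
top top_large 0.6 [222.4 316.4] [ 0.5504 -0.2049  0.0785]
top guide_bush_1 0.8 [287.7 273.6] [ 0.4211 -0.1184  0.    ]
top core_insert_1 0.64 [289.2 332.2] [ 0.4156 -0.2399  0.    ]
top core_insert_1 0.55 [291.4 274.1] [ 0.4135 -0.1193  0.    ]
top die_spring_2 0.57 [165.9 296.9] [ 0.676  -0.1724  0.    ]
top eyebolt_1 0.59 [166.4 322.1] [ 0.6739 -0.2259  0.    ]
top bank 0.72 [222.5 313.1] [ 0.555  -0.2038  0.    ]
```

```bash
python3 -c "
import cv2
for n,(a,b,c,d) in {'scene':(170,350,190,400),'top':(140,320,230,400)}.items():
    i=cv2.imread(f'pics/{n}0.png')[a:b,c:d]; cv2.imwrite(f'pics/{n}0z.png',cv2.resize(i,None,fx=3.3,fy=3.3,interpolation=cv2.INTER_CUBIC))"
```

```text
(no output)
```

View pics/scene0z.png

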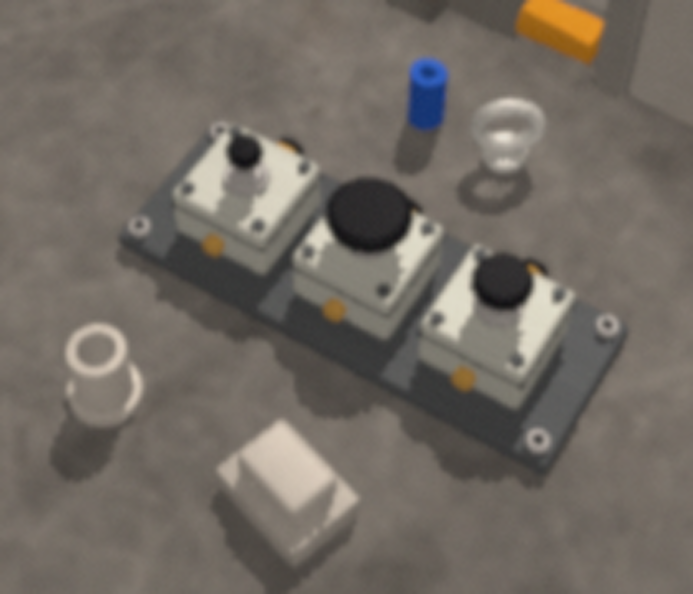

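View pics/top0z.png

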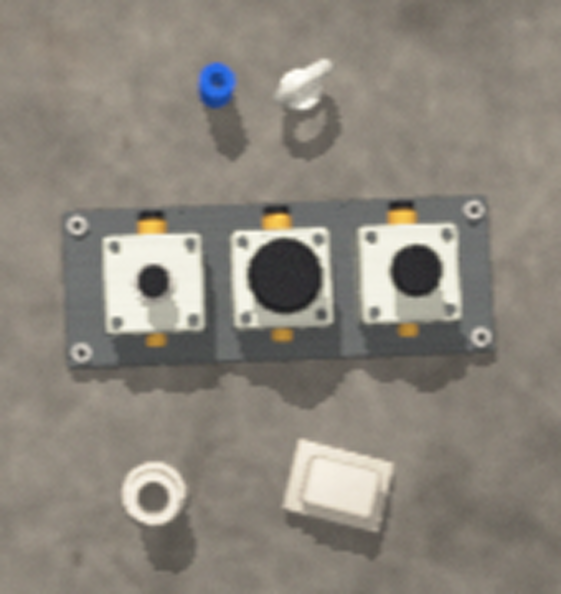

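View pics/scene0.png

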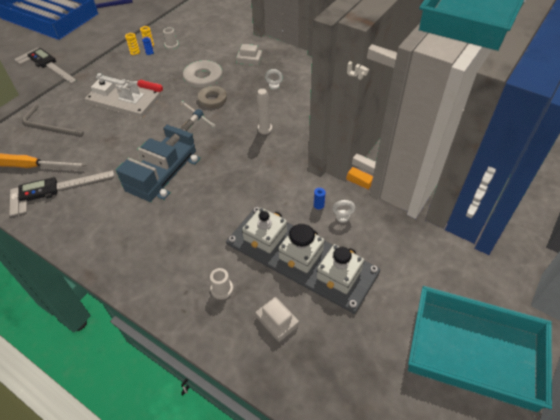

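View pics/top0.png

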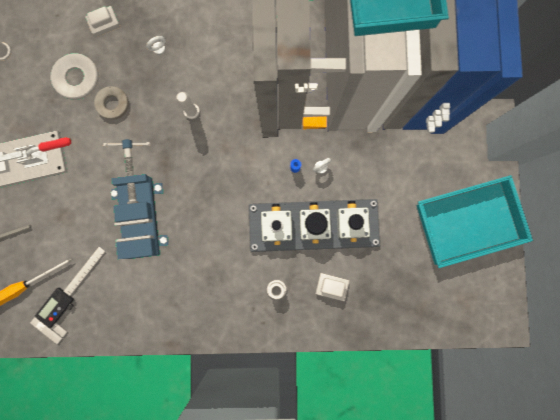

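Run:
```python
from h import *
est={'small':(.543,-.13),'large':(.548,-.203),'medium':(.546,-.284)}
D={'small':.02,'medium':.032,'large':.046}
for n in('scene','top'):
    c=camera(n);g=cv2.cvtColor(c['color'],cv2.COLOR_RGB2GRAY)
    m=(g<62).astype(np.uint8)
    for k,e in est.items():
        p=proj(c,(*e,.0785));q=proj(c,(*e,.0665))
        # model fit: silhouette mask of cylinder head via best IoU
        best=None
        f=np.linspace(0,2*np.pi,40,endpoint=False);r=D[k]/2
        S=8;x0,y0=int(p[0])-30,int(p[1])-30
        G=cv2.resize(g[y0:y0+60,x0:x0+60],None,fx=S,fy=S,interpolation=cv2.INTER_LINEAR)
        M=(G<70).astype(np.uint8)
        def iou(dx,dy,zt):
            pts=[]
            for z in(zt,zt-.012):
                for a in f: pts.append(proj(c,(e[0]+dx+r*np.cos(a),e[1]+dy+r*np.sin(a),z)))
            h=cv2.convexHull(((np.array(pts)-[x0,y0]+.5)*S-.5).astype(np.float32))
            T=np.zeros_like(M);cv2.fillPoly(T,[h.astype(np.int32)],1)
            win=cv2.dilate(T,np.ones((25,25)))
            return ((T&M).sum())/(((T|M)&win).sum())
        for st,rg in((.004,4),(.001,4)):
            b0=(0,0) if best is None else best[1:3]
            for i in range(-rg,rg+1):
                for j in range(-rg,rg+1):
                    v=(iou(b0[0]+i*st,b0[1]+j*st,.0785),b0[0]+i*st,b0[1]+j*st)
                    if best is None or v[0]>best[0]:best=v
        print(n,k,np.round((e[0]+best[1],e[1]+best[2],best[0]),4))
```

```text
scene small [ 0.547  -0.125   0.5519]
scene large [ 0.55   -0.204   0.7966]
scene medium [ 0.551  -0.281   0.7017]
top small [ 0.547  -0.129   0.6093]
top large [ 0.548  -0.202   0.7911]
top medium [ 0.549  -0.281   0.6977]
```

>>> drive_tool:
  commands:
    - [[-4.05,-3.23,0,0,0,0,-1],[-4.05,-3.23,0,0,0,0,-1],[-4.05,-3.23,0,0,0,0,-1],[-4.05,-3.23,0,0,0,0,-1],[-4.05,-3.23,0,0,0,0,-1],[-4.05,-3.23,0,0,0,0,-1],[-4.05,-3.23,0,0,0,0,-1],[-4.05,-3.23,0,0,0,0,-1],[-2.9,-4,0,0,0,0,-1],[-2.9,-4,0,0,0,0,-1],[-2.9,-4,0,0,0,0,-1],[-2.9,-4,0,0,0,0,-1],[-2.9,-4,0,0,0,0,-1],[-2.9,-4,0,0,0,0,-1],[-2.9,-4,0,0,0,0,-1],[-2.9,-4,0,0,0,0,-1],[0,0,0,0,0,0,-1],[0,0,0,0,0,0,-1]]
  grip_force: 20

```text
clock: 3.25
eef_pos: [0.5437, -0.1238, 0.2386]
orientation: [-0.0, 0.154, 0.988, 0.0]
ft_force: [-0.2, 1.2, -0.4]
width: 0.0006
```

>>> drive_tool:
  commands:
    - [[-0.35,-0.1,3,0,0,0,-1],[0,0,4,0,0,0,-1],[0,0,3,0,0,0,-1],[0,0,2,0,0,0,-1],[0,0,1,0,0,0,-1],[0,0,0,0,0,0,-1]]

```text
clock: 4.0
eef_pos: [0.5468, -0.1253, 0.1086]
orientation: [-0.0, 0.153, 0.988, 0.0]
ft_force: [0.4, 1.2, 0.9]
width: 0.0004
```

Run:
```python
from h import *
s=manip.get_state();print(np.round(s['eef_pos'],4),s['ft_force'])
for n in('scene','top'):
    c=camera(n);p=proj(c,s['eef_pos']);print(n,p);i=c['color'][150:330,210:400,::-1]
    cv2.imwrite(f'pics/{n}1.png',cv2.resize(i,None,fx=3.2,fy=3.2,interpolation=cv2.INTER_CUBIC))
```

```text
[ 0.5468 -0.1253  0.1086] [0.36086916 1.17598913 0.86883427]
scene [262.4106945  201.97176029]
top [275.19024903 224.17857588]
```

View pics/scene1.png

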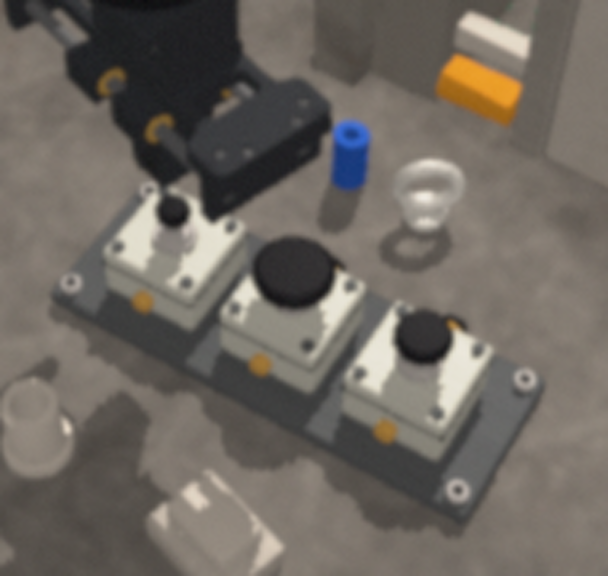

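View pics/top1.png

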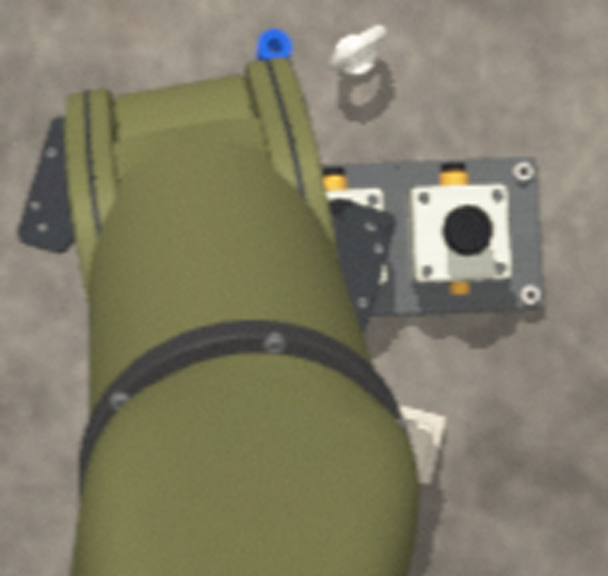

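>>> drive_tool:
  commands:
    - [[0,-0.05,1.5,0,0,0,-1],[0,0,0.6,0,0,0,-1],[0,0,0.2,0,0,0,-1],[0,0,0.2,0,0,0,-1],[0,0,0.2,0,0,0,-1],[0,0,0.1,0,0,0,-1],[0,0,0.1,0,0,0,-1],[0,0,0.1,0,0,0,-1],[0,0,0.1,0,0,0,-1]]

```text
clock: 5.22
eef_pos: [0.5468, -0.127, 0.0778]
orientation: [0.0, 0.154, 0.988, 0.0]
ft_force: [-0.9, -0.1, 3.1]
width: 0.0006
```

Contact is plausible (force rising, top expected at 77–80 mm). Continue slowly toward 70 mm.

>>> drive_tool:
  commands:
    - [[0,0,0.1,0,0,0,-1],[0,0,0.1,0,0,0,-1],[0,0,0.1,0,0,0,-1],[0,0,0.1,0,0,0,-1]]

```text
clock: 5.72
eef_pos: [0.5468, -0.127, 0.0737]
orientation: [0.0, 0.154, 0.988, 0.0]
ft_force: [-0.8, 0.2, 4.6]
width: 0.0007
```

>>> drive_tool:
  commands:
    - [[0,0,0.1,0,0,0,-1],[0,0,0.1,0,0,0,-1],[0,0,0.1,0,0,0,-1],[0,0,0.1,0,0,0,-1]]

```text
clock: 6.22
eef_pos: [0.5468, -0.127, 0.0696]
orientation: [0.0, 0.154, 0.988, 0.0]
ft_force: [-1.1, -0.0, 4.3]
width: 0.0005
```

>>> drive_tool:
  commands:
    - [[0,0,0.05,0,0,0,-1],[0,0,0.05,0,0,0,-1],[0,0,0,0,0,0,-1]]

```text
clock: 6.6
eef_pos: [0.5468, -0.127, 0.0686]
orientation: [0.0, 0.154, 0.988, 0.0]
ft_force: [0.9, 0.2, 1.8]
width: 0.0004
```

>>> drive_tool:
  commands:
    - [[0,0,-0.5,0,0,0,-1],[0,0,-1.5,0,0,0,-1],[0,0,-2,0,0,0,-1],[-1.25,-3.64,0,0,0,0,-1],[-1.25,-3.64,0,0,0,0,-1],[-1.25,-3.64,0,0,0,0,-1],[-1.25,-3.64,0,0,0,0,-1],[0,0,0,0,0,0,-1],[0,0,0,0,0,0,-1]]

```text
clock: 7.72
eef_pos: [0.5503, -0.2801, 0.1092]
orientation: [0.0, 0.154, 0.988, 0.001]
ft_force: [0.3, 0.6, 0.0]
width: 0.0001
```

Run:
```python
from h import *
s=manip.get_state();print(np.round(s['eef_pos'],4),s['ft_force'])
c=camera('scene');i=c['color'][150:330,210:400,::-1]
cv2.imwrite(f'pics/scene2.png',cv2.resize(i,None,fx=3.2,fy=3.2,interpolation=cv2.INTER_CUBIC))
```

```text
[ 0.5503 -0.2801  0.1092] [0.34733182 0.59231813 0.00592627]
```

View pics/scene2.png

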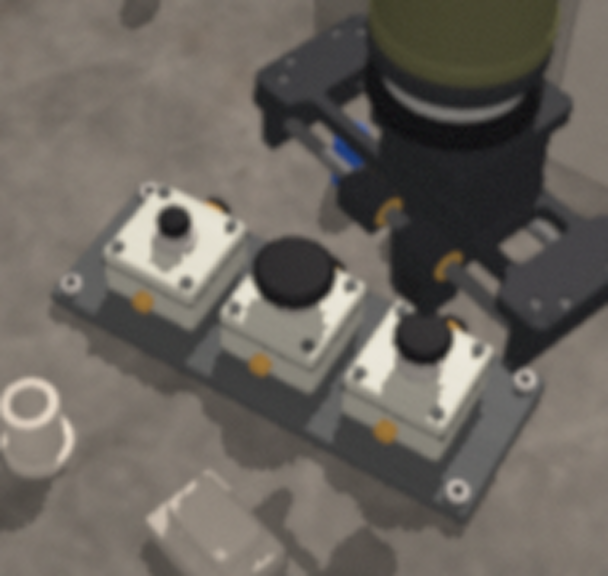

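>>> drive_tool:
  commands:
    - [[0,0,1.5,0,0,0,-1],[0,0,0.7,0,0,0,-1],[0,0,0.2,0,0,0,-1],[0,0,0.2,0,0,0,-1],[0,0,0.2,0,0,0,-1],[0,0,0.1,0,0,0,-1],[0,0,0.1,0,0,0,-1],[0,0,0.1,0,0,0,-1],[0,0,0.1,0,0,0,-1]]

```text
clock: 8.9
eef_pos: [0.5502, -0.281, 0.077]
orientation: [0.0, 0.154, 0.988, -0.0]
ft_force: [-0.1, 0.7, 3.8]
width: 0.0004
```

>>> drive_tool:
  commands:
    - [[0,0,0.1,0,0,0,-1],[0,0,0.1,0,0,0,-1],[0,0,0.1,0,0,0,-1],[0,0,0.1,0,0,0,-1]]

```text
clock: 9.4
eef_pos: [0.5502, -0.281, 0.0727]
orientation: [0.0, 0.154, 0.988, -0.0]
ft_force: [-1.2, 0.3, 3.7]
width: 0.0006
```

>>> drive_tool:
  commands:
    - [[0,0,0.1,0,0,0,-1],[0,0,0.1,0,0,0,-1],[0,0,0.1,0,0,0,-1],[0,0,0.1,0,0,0,-1],[0,0,0,0,0,0,-1]]

```text
clock: 10.02
eef_pos: [0.5502, -0.281, 0.0685]
orientation: [0.0, 0.154, 0.988, 0.0]
ft_force: [0.1, -0.0, 1.9]
width: 0.0008
```

>>> drive_tool:
  commands:
    - [[0,0,-0.5,0,0,0,-1],[0,0,-1.5,0,0,0,-1],[0,0,-2,0,0,0,-1],[1.25,3.67,0,0,0,0,-1],[1.25,3.67,0,0,0,0,-1],[0,0,0,0,0,0,-1],[0,0,0,0,0,0,-1]]

```text
clock: 10.9
eef_pos: [0.5488, -0.2043, 0.1093]
orientation: [0.0, 0.154, 0.988, -0.0]
ft_force: [0.2, -1.1, 0.1]
width: 0.0003
```

Run:
```python
from h import *
s=manip.get_state();print(np.round(s['eef_pos'],4),s['ft_force'])
c=camera('scene');i=c['color'][150:330,210:400,::-1]
cv2.imwrite(f'pics/scene3.png',cv2.resize(i,None,fx=3.2,fy=3.2,interpolation=cv2.INTER_CUBIC))
```

```text
[ 0.5488 -0.2043  0.1093] [ 0.15651628 -1.11970071  0.10121601]
```

View pics/scene3.png

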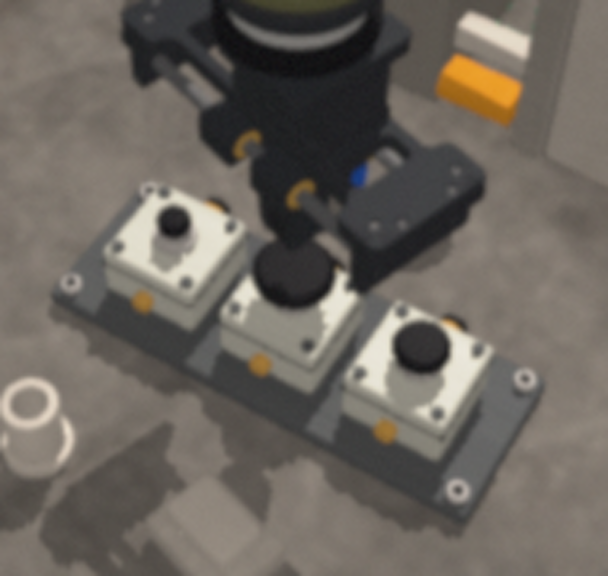

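The picture shows the small head (173,221) and the medium head (421,346) both about 10 zoomed pixels lower than at the start. The closed fingertip is above the large one (293,270).

>>> drive_tool:
  commands:
    - [[0,0,1.5,0,0,0,-1],[0,0,0.7,0,0,0,-1],[0,0,0.2,0,0,0,-1],[0,0,0.2,0,0,0,-1],[0,0,0.2,0,0,0,-1],[0,0,0.1,0,0,0,-1],[0,0,0.1,0,0,0,-1],[0,0,0.1,0,0,0,-1],[0,0,0.1,0,0,0,-1]]

```text
clock: 12.08
eef_pos: [0.5487, -0.2034, 0.077]
orientation: [0.0, 0.154, 0.988, -0.0]
ft_force: [-1.2, -0.2, 3.7]
width: 0.0003
```

>>> drive_tool:
  commands:
    - [[0,0,0.1,0,0,0,-1],[0,0,0.1,0,0,0,-1],[0,0,0.1,0,0,0,-1],[0,0,0.1,0,0,0,-1]]

```text
clock: 12.58
eef_pos: [0.5487, -0.2034, 0.0727]
orientation: [0.0, 0.154, 0.988, 0.0]
ft_force: [-1.0, -0.4, 3.9]
width: 0.0002
```

>>> drive_tool:
  commands:
    - [[0,0,0.1,0,0,0,-1],[0,0,0.1,0,0,0,-1],[0,0,0.1,0,0,0,-1],[0,0,0.1,0,0,0,-1],[0,0,0,0,0,0,-1],[0,0,0,0,0,0,-1]]

```text
clock: 13.32
eef_pos: [0.5487, -0.2034, 0.0685]
orientation: [0.0, 0.154, 0.988, 0.0]
ft_force: [-0.5, -0.3, 1.6]
width: 0.0006
```

Next: rise clear and swing away for a free view.

>>> drive_tool:
  commands:
    - [[0,0,-0.5,0,0,0,-1],[0,0,-2,0,0,0,-1],[0,0,-5,0,0,0,-1],[0,0,-5,0,0,0,-1],[0,0,-5,0,0,0,-1],[2.5,4,0,0,0,0,-1],[2.5,4,0,0,0,0,-1],[2.5,4,0,0,0,0,-1],[2.5,4,0,0,0,0,-1],[2.5,4,0,0,0,0,-1],[2.5,4,0,0,0,0,-1],[2.5,4,0,0,0,0,-1],[2.5,4,0,0,0,0,-1],[0,0,0,0,0,0,-1],[0,0,0,0,0,0,-1],[0,0,0,0,0,0,-1]]

```text
clock: 15.32
eef_pos: [0.4557, 0.1604, 0.2436]
orientation: [-0.0, 0.155, 0.988, -0.001]
ft_force: [-0.1, 0.0, -0.9]
width: 0.0001
```

Run:
```python
from h import *
s=manip.get_state();print(s['clock'],np.round(s['eef_pos'],4),s['ft_force'])
for n in('scene','top'):
    c=camera(n)
    cv2.imwrite(f'pics/{n}4.png',cv2.resize(c['color'][150:330,210:400,::-1],None,fx=3.2,fy=3.2,interpolation=cv2.INTER_CUBIC))
    for k,z in [('top_small',.068),('top_medium',.068),('top_large',.068),('guide_bush_1',0),('core_insert_1',0),('die_spring_2',0),('eyebolt_1',0)]:
        for r in finder.pinpoint(k,c)[:1]:
            print(n,k,round(r['score'],2),np.round(r['position'],1),np.round(unproj(c,r['position'],z),4))
    if n=='scene':
        for k,e in {'small':(.547,-.126),'medium':(.550,-.281),'large':(.5485,-.2035)}.items(): print(k,[np.round((proj(c,(*e,z))-[210,150])*3.2) for z in(.079,.0685)])
```

```text
15.325 [0.4557 0.1604 0.2436] [-0.09211631  0.02997348 -0.93161425]
scene top_small 0.6 [286.8 222.4] [ 0.3948 -0.152   0.068 ]
scene top_medium 0.56 [256.9 345.3] [ 0.5515 -0.2882  0.068 ]
scene top_large 0.83 [233.6 299.5] [ 0.5502 -0.199   0.068 ]
scene guide_bush_1 0.68 [286.8 221.3] [ 0.42   -0.1202  0.    ]
scene core_insert_1 0.74 [321.7 276.8] [ 0.4189 -0.2387  0.    ]
scene die_spring_2 0.74 [203.1 321.7] [ 0.6794 -0.1704  0.    ]
scene eyebolt_1 0.83 [218.  344.7] [ 0.6715 -0.227  -0.    ]
small [array([171., 201.]), array([172., 213.])]
medium [array([421., 326.]), array([420., 337.])]
large [array([292., 261.]), array([292., 273.])]
top top_medium 0.58 [222.4 356.2] [ 0.5495 -0.2837  0.068 ]
top top_large 0.87 [219.8 317.5] [ 0.5561 -0.208   0.068 ]
top guide_bush_1 0.7 [290.  276.6] [ 0.4163 -0.1245  0.    ]
top core_insert_1 0.82 [288.7 329.3] [ 0.4168 -0.2339  0.    ]
top die_spring_2 0.57 [166.6 296.8] [ 0.6745 -0.1722  0.    ]
```

View pics/scene4.png

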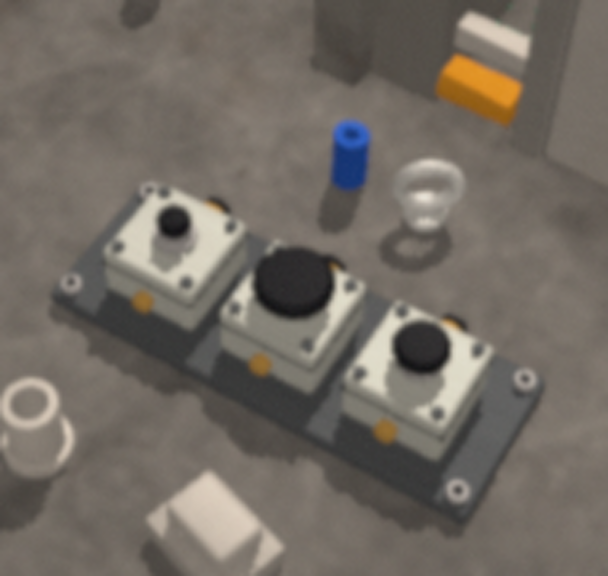

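View pics/top4.png

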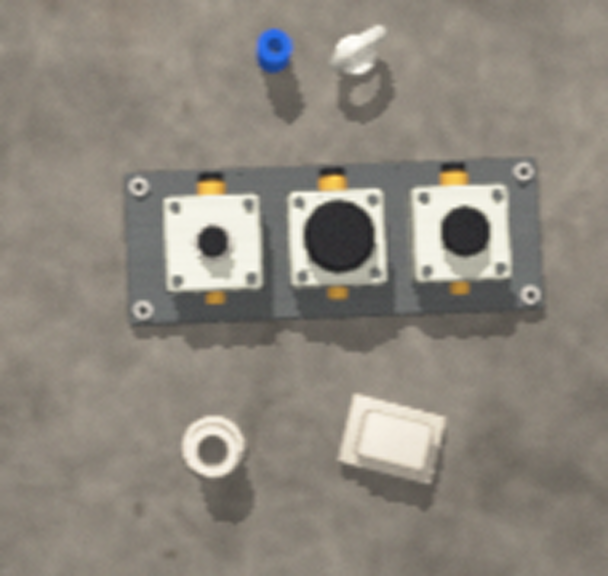

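The scene view shows all three heads low on their collars: small (173,221), large (293,282) and medium (421,346) in zoomed pixels. The top view shows the four loose parts where they started.

```bash
python3 -c "
from plant import manip
print(manip.sign_off())"
```

```text
the job is handed in; nothing more can be done
None
```

I pressed all three knobs down with the closed fingertip, in order small, medium, large, and handed the job in at about 15.4 s of the 45 s; no verdict was reported.

- **Presses:** Each press went straight down at about 8 mm/s. The TCP ended at 68.5–68.6 mm against the 68 mm hard stop, which is about 11.4 of the 12 mm of travel. The wrist force readings stayed below 5 N.
- **Last pictures:** With the arm away from the bank, all three heads sat about 10–12 zoomed pixels lower in the scene view than at the start. That matches the 10–12 pixels the calibration predicts for the press. The four loose parts looked unmoved and upright in both views.
- **Checks that disagreed:**
    - In the last scene picture the network put `top_small` on the guide bush, and it missed `top_small` and the eyebolt in the top view. I ignored those, since the images and the contact readings were clear.
    - The network's positions for the loose parts scattered by up to about 9 mm between shots. This is within its usual noise, and I took it as no real movement.

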